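# Set the drilling jig to the handle on the drawer front

### The arm

A 7-joint arm with a two-finger parallel gripper is mounted at the origin on the work surface. World frame = base frame: x ahead of the robot, y to its left, z up, the work surface at z = 0. Lengths are in m, angles in rad, forces in N, time in s.
With the tool pointing down it reaches from about 0.4 to 0.85 m from the base axis. Payload 10.4 kg.
Tool frame: the origin (TCP) lies at the very end of the fingers, on their centre line; the grasp point (between the pads) lies 19 mm behind it (manip.tcp_to_grasp is the distance from the TCP to the grasp point, in m); x points along the fingers, y is the direction in which the jaws open and shut, and the axes are right-handed (so a half turn about x gives the same grasp; the last joint's range is limited). The gripper opens to 85 mm and grips with 20 to 120 N. Pads are 22 mm wide; open, the fingers measure 114 mm over their backs; the gripper's body (76 mm by 85 mm) begins 54 mm behind the grasp point. The pads swing forward as they close: fully open they stand 13 mm farther back than shut.
Start: joints at [1.232, 0.332, -0.065, 1.46, 0.022, 1.35, -0.088], TCP at [0.194, -0.594, 0.231] pointing down, gripper open.
Joint ranges: [-2.6, 2.6], [-0.5, 2.12], [-1.47, 1.34], [0.16, 2.42], [-1.27, 4.41], [0.06, 2.06], [-2.6, 2.6]. Speed limits (rad/s): [2.22, 2.22, 2.79, 2.79, 3.14, 3.14, 3.14].

### API

Orientations are given as a unit quaternion [x, y, z, w].
In Python, from workcell import manip, cams, hand_in gives the robot as it stands.
- The arm moves only by the shell command python3 -m handwheel 'ROWS' [FORCE]. ROWS is text: rows parted by semicolons, each of 7 numbers parted by spaces: the shift along the tool's x, y, z in mm, then the turn, a rotation vector about the tool's x, y, z in rad, then the finger opening in mm, from 0 to 85.4. A call has 1 to 8 rows; each row shifts and turns the commanded pose from where the row before left it, along the tool's axes as they then stand; what a row does not reach is not made up. A row lasts 1/10 s, in which the tool goes at most 50 mm and 8.59 degrees, less where a joint would pass 70% of its speed; a pose out of reach is approached as far as the arm can. A call with a gripper value outside its range is refused whole. The fingers move at their own pace and stop on an object; FORCE is the grip in N (left out, the last holds). Time passes only in rows, so rows that do not move let the fingers close. It gives the time, the measured TCP pose, the force and the opening at its end, in the units of the state.
- manip.get_obs(): the state, without advancing time (a new reading comes with each control period).
- cams.camera(name): name is "side" or "top" or "wrist"; returns a dict with "color" (400x640x3 uint8, blue, green, red), "depth" (400x640 float32, m along the optical axis (not along the pixel's ray), 0 where there is no reading), "camera_matrix" (3x3 intrinsics, pixels), "distortion" ([k1, k2, p1, p2, k3] as OpenCV has them; the pictures are not rectified), "origin" and "attitude" of the camera in the world; the wrist camera has in their place "T_tool_cam" (4x4, takes a point from camera to tool coordinates, whose origin is the TCP and whose axes are the tool frame's). Camera axes: x right, y down, z forward; pixel columns grow to the right and rows downward; lengths in m; the calibration is good to about 2 mm. A picture is of the moment at which its call begins: read the wrist's pose just before it.
- hand_in(): hands the job in, once; it reports no verdict.
Trained networks look in the newest picture that a camera, given by its name, has taken for a name from the list of things; names that differ only in an ending like _2 or _b are one class to them, and where a whole thing is asked for, a point or a joint stands for the part that bears it (a point fixed in the world has none). Each returns a list of dicts, best first, with "conf" (0 to 1); they miss things now and then, are a little off and sometimes report something else, mostly with a low value. They report only what shows in the picture. A call takes as long as a camera call.
- cams.recognise(camera, thing): "box" ([left, top, width, height] in pixels, round what is visible of it).
- cams.outline_of(camera, thing): "region" (400x640 bool, what is visible of it) and "box" ([left, top, width, height] in pixels, round what is visible of it).
The state is a dict: "clock": time; "joint_pos": joint angles; "joint_velocities": joint speeds; "tau": joint torques, N m; "position": TCP position; "ee_rot": TCP orientation; "ft_force": force on the tool from outside, world axes, zero at the start; "torque": the same for the moment, N m; "grip_width": opening from 0.0 (shut) to 1.0 (fully open).
Only numpy, scipy, OpenCV 4.12 (cv2) and the standard library are available. Lean on these libraries where they do the work, as an engineer would, in place of code of your own. Each camera call takes 0.05 s, during which the arm holds its last target.

### The job

A drilling jig is clamped on the white drawer front in the middle of the bench; set it for the handle that lies on that drawer front. With the fingertips, gently push the left and the right drill guide inwards along the rail, each until it clicks into the notch that suits this handle, so that the two bushes stand as far apart as the handle's two feet. Do not grip the guides, and leave the handles and everything else lying where they are.

Things in the scene. Friction and masses are not known exactly. Their poses are not given: they have to be found in the camera images.
- drawer_front: white drawer front clamped flat on the bench, 220 (x) x 420 (y) x 18 mm; origin under its middle. On it, fixed: an aluminium rail along y, 40 mm wide, 372 mm long, its middle line at x = +68 mm, top 28 mm above the bench; a notched steel strip on it to 32 mm and end caps to 33 mm. Two low toggle clamps (to 50 mm high) stand at its +x edge, 60 mm either side of the middle
- jig_center (a point): jig's centre: the middle of the rail, between the two drill guides, at the strip's top (32 mm above the bench); axes as the clamped front's, y along the rail
- handle_place (a point): place on top of the clamped drawer front, on the robot's side of the jig, where the handle to be fitted lies (its origin within 25 mm of this point, roughly along the rail); the other two handles are over 200 mm away
- guide_left (a joint): distance in m of the left guide's bush (the guide's middle) from the jig's centre line, towards the front's +y. End stops 0.036 and 0.153; starts 0.124 to 0.150. Notches at 0.048, 0.080, 0.112. It slides with 1 to 2 N and stays where left; a spring ball snaps into each notch it meets, draws it in from 3 mm either side, and lets it on at about 9 N: the push rises, then dips
- guide_right (a joint): distance in m of the right guide's bush (the guide's middle) from the jig's centre line, towards the front's -y. End stops 0.036 and 0.153; starts 0.124 to 0.150. Notches at 0.048, 0.080, 0.112. It slides with 1 to 2 N and stays where left; a spring ball snaps into each notch it meets, draws it in from 3 mm either side, and lets it on at about 9 N: the push rises, then dips
- guide_left_face (a point): middle of the left guide's outer face, 20 mm outward (+y) of its bush line, 46 mm above the bench; axes as the clamped front's. The guide is a black saddle: 52 mm across the rail (x), 40 mm along it (y), sides from 33 to 59 mm above the bench, screw cap on top to 65 mm
- guide_right_face (a point): middle of the right guide's outer face, 20 mm outward (-y) of its bush line, 46 mm above the bench; axes as the clamped front's. The guide is a black saddle: 52 mm across the rail (x), 40 mm along it (y), sides from 33 to 59 mm above the bench, screw cap on top to 65 mm
- guide_left_bush (a point): middle of the left guide's steel drill bush, a ring 18 mm across with a dark hole, on a nose on the robot's side of the saddle, 34 mm from the rail's middle line; its top, 38 mm above the bench
- guide_right_bush (a point): middle of the right guide's steel drill bush, a ring 18 mm across with a dark hole, on a nose on the robot's side of the saddle, 34 mm from the rail's middle line; its top, 38 mm above the bench
- handle_short: D-shaped black metal cabinet handle lying on its side: 96 mm between the middles of its two feet, 106 mm long, 35 mm deep, 12 mm high, 64 g. Origin under its middle, y along its length, feet towards +x. It lies on the clamped or on one of the two waiting drawer fronts. Its notches: joint value 0.048, both guides
- handle_medium: D-shaped black metal cabinet handle lying on its side: 160 mm between the middles of its two feet, 170 mm long, 35 mm deep, 12 mm high, 86 g. Origin under its middle, y along its length, feet towards +x. It lies on the clamped or on one of the two waiting drawer fronts. Its notches: joint value 0.080, both guides
- handle_long: D-shaped black metal cabinet handle lying on its side: 224 mm between the middles of its two feet, 234 mm long, 35 mm deep, 12 mm high, 108 g. Origin under its middle, y along its length, feet towards +x. It lies on the clamped or on one of the two waiting drawer fronts. Its notches: joint value 0.112, both guides
- screw_tub: open white tub of screws, 44 mm across, 32 mm high, on the clamped drawer front's left end; origin under its middle
- pencil: flat carpenter's pencil, 92 x 12 x 7 mm, on the clamped drawer front's right end; origin under its middle
- screwdriver: screwdriver lying on the bench between the robot and the clamped front; origin under its middle
- tape_measure: grey tape measure, 75 x 36 x 68 mm, standing on the bench to the left front; origin under its middle
- runner: white drawer runner, 300 x 22 x 11 mm, lying on the bench beyond the clamped front; origin under its middle
- try_square: try square, 150 mm blade and 100 mm wooden stock, lying on the bench at the far left; origin under its middle

How it is judged:
At the end, for the whole second after the job is handed in: Both guides rest in the notch pair that matches the handle lying on the clamped drawer front (each within 2 mm of 48, 80 or 112 mm from the jig's centre for the handle with feet 96, 160 or 224 mm apart) (((horizontal distance between handle_short and handle_place below 0.06 m and value of joint guide_left between 0.046 and 0.05 m and value of joint guide_right between 0.046 and 0.05 m) or (horizontal distance between handle_medium and handle_place below 0.06 m and value of joint guide_left between 0.078 and 0.082 m and value of joint guide_right between 0.078 and 0.082 m) or (horizontal distance between handle_long and handle_place below 0.06 m and value of joint guide_left between 0.11 and 0.114 m and value of joint guide_right between 0.11 and 0.114 m)) and velocity of joint guide_left between -0.005 and 0.005 m/s and velocity of joint guide_right between -0.005 and 0.005 m/s); the robot touches nothing.
It fails at once if a handle is moved by more than 15 mm or lifted (distance of any of handle_short, handle_medium, handle_long from where it was at the start of the episode above 0.015 m).
It fails at once if another loose thing is moved by more than 20 mm (distance of any of screw_tub, pencil, screwdriver, tape_measure, runner, try_square from where it was at the start of the episode above 0.02 m).
It fails at once if a guide is gripped or rammed: the fingers load it with more than 30 N (contact force between the fingers and guide_left above 30 N or contact force between the fingers and guide_right above 30 N).
It also fails if it takes over 58 s, if anything falls off the work surface, if the arm or the gripper's body presses on something with over 40 N, if the wrist force passes 120 N, or if a joint passes its speed limit or range.

## Working session

There is one attempt and no reset: what is moved stays moved. The work goes in short steps, Python scripts to look and compute and a shell command to move; the robot and the scene stay as the last step left them, time stands still between calls to the robot, and variables do not carry over. Pictures are saved under pics/ and viewed, and the job is handed in when it is done.

```bash
mkdir -p pics; ls; python3 - <<'E'
from workcell import manip,cams
import cv2
o=manip.get_obs()
for k,v in o.items(): print(k,v)
for n in("top","side"):
    c=cams.camera(n); cv2.imwrite(f"pics/{n}0.png",c["color"])
    print(n,c["camera_matrix"],c["distortion"],c["origin"],c["attitude"])
E
```

```text
pics
clock 0.0
joint_pos [ 1.23239733  0.33285273 -0.06470601  1.46093314  0.02157868  1.34990916
 -0.08850195]
joint_velocities [ 3.02791793e-04  7.02101048e-05  6.93304874e-04 -2.07171969e-03
  6.53349460e-04 -1.50455170e-04  8.52635334e-05]
tau [ 5.16677865e-04 -6.25446582e+01  4.91512008e-02 -3.91594291e+01
  1.61214540e-02  1.00448666e-02  7.21858123e-05]
position [ 0.19399828 -0.59373414  0.2305318 ]
ee_rot [-0.69821556 -0.11168426  0.69840228 -0.1107064 ]
ft_force [-0.31508603  0.22213855  0.40424572]
torque [-0.01678061  0.00028422 -0.01059437]
grip_width 1.0011179837980626
top [[426.1113868    0.         316.80473098]
 [  0.         426.1113868  196.38821693]
 [  0.           0.           1.        ]] [-0.07141076  0.          0.          0.          0.        ] [ 0.30484937 -0.01673687  1.19493937] [-0.6910087   0.71547411 -0.07187025  0.07374578]
side [[398.23290268   0.         325.09729447]
 [  0.         398.23290268 198.53200521]
 [  0.           0.           1.        ]] [-0.08098639  0.          0.          0.          0.        ] [0.13917953 1.00274232 0.8883514 ] [-0.18136591  0.87898911 -0.43306572  0.0832985 ]
```

View pics/top0.png

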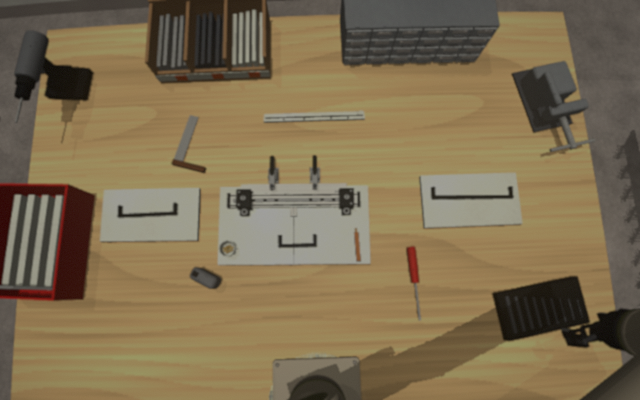

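View pics/side0.png

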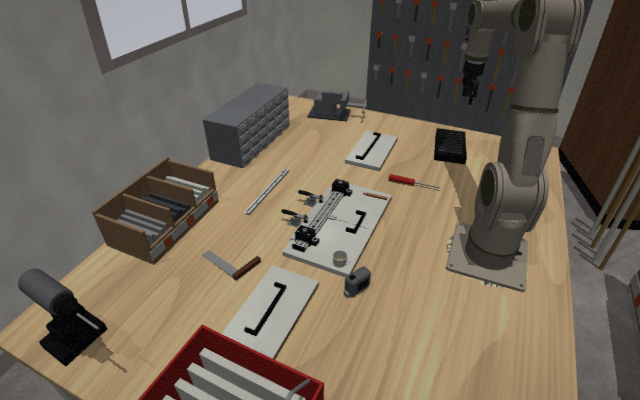

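The top picture shows the clamped front at columns 218–370 and rows 185–265. The guides are at about (244,200) and (346,200), and the handle on the front has feet at about (280,240) and (316,240), so it looks like the shortest one. Next I'll measure it.

```bash
cat > h.py <<'E'
import numpy as np,cv2
from scipy.spatial.transform import Rotation as R
from workcell import manip,cams
def pix2w(c,uv,z,pose=None):
    K=c["camera_matrix"];D=np.array(c["distortion"])
    n=cv2.undistortPoints(np.array(uv,float).reshape(-1,1,2),K,D).reshape(-1,2)
    d=np.c_[n,np.ones(len(n))]
    if pose is None: Rm=R.from_quat(c["attitude"]).as_matrix();o=np.array(c["origin"])
    else: Rm,o=pose
    d=d@Rm.T
    t=(z-o[2])/d[:,2]
    return o+d*t[:,None]
def wpose(c,o):
    T=np.eye(4);T[:3,:3]=R.from_quat(o["ee_rot"]).as_matrix();T[:3,3]=o["position"]
    T=T@c["T_tool_cam"];return T[:3,:3],T[:3,3]
E
python3 - <<'E'
from h import *
np.set_printoptions(precision=4,suppress=True)
c=cams.camera("top")
for t,z in [("drawer_front",.018),("guide_left",.059),("guide_right",.059),("guide_left_bush",.038),("guide_right_bush",.038),("handle_short",.03),("handle_medium",.03),("handle_long",.03),("screw_tub",.05),("pencil",.025)]:
    for r in cams.outline_of("top",t)[:3]:
        ys,xs=np.nonzero(r["region"]); 
        rc=cv2.minAreaRect(np.c_[xs,ys].astype(np.float32)); b=cv2.boxPoints(rc)
        w=pix2w(c,b,z); m=w.mean(0)
        e=[np.linalg.norm(w[0]-w[1]),np.linalg.norm(w[1]-w[2])]
        print(t,round(r["conf"],2),r["box"],m[:2],e); 
        if t=="drawer_front": print(w[:,:2])
im=cv2.resize(c["color"][165:285,200:390],None,fx=4.2,fy=4.2,interpolation=cv2.INTER_CUBIC);cv2.imwrite("pics/crop0.png",im)
E
```

```text
drawer_front 0.9 [217.0, 156.3, 152.8, 107.1] [0.5179 0.0505] [np.float64(0.4371889085161388), np.float64(0.3104634494150829)]
[[ 0.6794  0.2669]
 [ 0.6674 -0.1701]
 [ 0.3574 -0.1547]
 [ 0.3673  0.2601]]
guide_left 0.56 [235.9, 187.3, 15.8, 29.3] [0.5343 0.1824] [np.float64(0.04135962609859191), np.float64(0.07219096267766215)]
guide_left 0.38 [116.6, 202.9, 58.0, 11.5] [0.5174 0.4495] [np.float64(0.16441100473871204), np.float64(0.0350025959981083)]
guide_right 0.78 [341.2, 188.3, 10.4, 24.3] [ 0.5272 -0.0967] [np.float64(0.03829581929988507), np.float64(0.0720367025336106)]
guide_right 0.52 [353.2, 230.9, 5.1, 30.2] [ 0.4068 -0.1197] [np.float64(0.011370658975632237), np.float64(0.07508694622313593)]
guide_left_bush 0.55 [234.7, 187.8, 18.2, 27.7] [0.5387 0.1851] [np.float64(0.07496488577511784), np.float64(0.04363337553889522)]
guide_right_bush 0.73 [338.7, 187.7, 15.9, 28.6] [ 0.5299 -0.0981] [np.float64(0.039003790362360104), np.float64(0.07615403997242932)]
handle_short 0.71 [278.0, 238.6, 38.0, 10.9] [0.4246 0.0407] [np.float64(0.10430139568471974), np.float64(0.0301161778067028)]
handle_medium 0.67 [115.8, 199.5, 60.9, 16.0] [0.5251 0.4603] [np.float64(0.17139382683881027), np.float64(0.03452555857753525)]
screw_tub 0.64 [217.7, 239.0, 17.3, 19.6] [0.4099 0.23  ] [np.float64(0.04626615019247887), np.float64(0.040301916828561296)]
```

View pics/crop0.png

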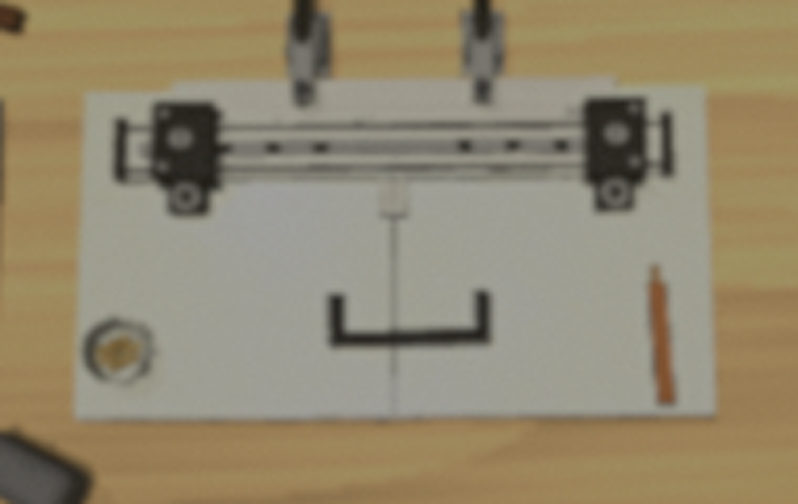

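The crop shows the short handle on the front (about 104 mm long). The bushes are at crop (186,196) and (615,193), and the front's corners are at (85,92), (705,87), (715,416) and (75,417). Now I'll work out the front's frame and the guide positions.

```bash
python3 - <<'E'
from h import *
np.set_printoptions(precision=4,suppress=True)
c=cams.camera("top")
f=lambda p:np.array(p,float)/4.2+[200,165]-.38
C=pix2w(c,f([(85,92),(705,87),(715,416),(75,417)]),.018)[:,:2]
print(C,np.linalg.norm(np.diff(C,axis=0),axis=1))
m=C.mean(0); yv=(C[0]-C[1])+(C[3]-C[2]); a=np.arctan2(-yv[0],yv[1]); print("origin",m,"yaw",a)
Rz=np.array([[np.cos(a),-np.sin(a)],[np.sin(a),np.cos(a)]])
B=pix2w(c,f([(186,196),(615,193)]),.038)[:,:2]
Cp=pix2w(c,f([(180,138),(617,133)]),.065)[:,:2]
E=pix2w(c,f([(121,149),(666,145)]),.033)[:,:2]
N=pix2w(c,f([(272,148),(322,148),(464,146),(513,145),(561,145)]),.032)[:,:2]
for n,P in(("bush",B),("cap",Cp),("ends",E),("notch",N)): print(n,P.tolist(),"local",((P-m)@Rz).tolist())
print("jig", m+Rz@[.068,0])
# depth check
d=c["depth"]; print(d[187:216,240:250:3])
E
```

```text
[[ 0.5897  0.2574]
 [ 0.5781 -0.1627]
 [ 0.358  -0.1566]
 [ 0.3712  0.2617]] [0.4202 0.2202 0.4184]
origin [0.4743 0.0499] yaw -0.029586277188958756
bush [[0.5120954213664122, 0.18488629132778142], [0.5042359218809614, -0.0969762238478793]] local [[0.033836785436550366, 0.13599923231235014], [0.03431877152853189, -0.14597242740315833]]
cap [[0.5454699636133875, 0.18410048133918383], [0.5387632660743548, -0.09827896454604512]] local [[0.06721996738342699, 0.1362010506342442], [0.06886954273139646, -0.1462532114180399]]
ends [[0.5462046064367926, 0.2292227183115078], [0.5361239055437178, -0.1326488497421058]] local [[0.06661948444206446, 0.18132527239708102], [0.06724806589906722, -0.18068613236999076]]
notch [[0.5435419292731917, 0.1286089156074164], [0.5423691073108982, 0.09535984772887704], [0.5403922743723693, 0.001124278687142627], [0.5399186090314136, -0.03136485062035346], [0.5387917166276303, -0.06316373223215291]] local [[0.06693432616514877, 0.08067673530416149], [0.06674559010815757, 0.047407524239759184], [0.06755729524266132, -0.04684528195645423], [0.06804492935355547, -0
[... 285 characters left out ...]
32 1.1643 1.1661]
 [1.1614 1.1599 1.1637 1.1639]
 [1.1612 1.162  1.164  1.1615]
 [1.1563 1.1553 1.1616 1.1605]
 [1.1507 1.1555 1.1597 1.1624]
 [1.1524 1.1537 1.1591 1.1645]
 [1.1537 1.1565 1.1608 1.1616]
 [1.1603 1.1563 1.1592 1.1624]
 [1.1583 1.1596 1.1653 1.1583]
 [1.163  1.1565 1.1573 1.1577]
 [1.1572 1.1588 1.1577 1.1574]
 [1.1592 1.1575 1.1551 1.1568]
 [1.1536 1.1562 1.1582 1.1584]
 [1.1549 1.1555 1.1575 1.1584]
 [1.156  1.1587 1.1569 1.16  ]
 [1.1657 1.1654 1.1666 1.1706]
 [1.1762 1.1773 1.181  1.1812]
 [1.1762 1.1745 1.1746 1.197 ]
 [1.1783 1.1711 1.1742 1.1951]
 [1.1803 1.1717 1.1697 1.1978]
 [1.1749 1.1796 1.1737 1.1949]
 [1.1749 1.175  1.1752 1.1927]
 [1.1775 1.1733 1.1824 1.1922]]
```

The geometry agrees: the front's sides measure 420 × 220 mm, the notches come out at 47, 80 and 111 mm, and the bush offset is 34 mm. The left guide is at about 0.136 and the right at about 0.146, and both must go to 0.048. Next I'll work out the approach.

```bash
cat >> h.py <<'E'
JIG=np.array([.5422,.0479]);YAW=-.0296
Rz=R.from_euler("z",YAW).as_matrix()
def st():
    o=manip.get_obs();Rm=R.from_quat(o["ee_rot"]).as_matrix();p=np.array(o["position"])
    l=Rz[:2,:2].T@(p[:2]-JIG)
    print("t",round(o["clock"],2),"p",p.round(4),"local mm",(l*1000).round(1),"F loc",(Rz.T@o["ft_force"]).round(1),"grip",round(o["grip_width"],2))
    return o,Rm,p
def goto(lx,ly,z,face=None):
    """tool-axes shift to local target; rotvec to tool x down, tool y along +-front x"""
    o,Rm,p=st()
    t=np.r_[JIG+Rz[:2,:2]@[lx,ly],z]
    X=np.array([0,0,-1.]);s=np.sign(Rm[:,1]@Rz[:,0]) or 1
    if face is not None: s=face
    Y=s*Rz[:,0];G=np.c_[X,Y,np.cross(X,Y)]
    print("tool axes cols\n",Rm.round(3),"\nshift in current tool",(Rm.T@(t-p)*1000).round(1),"shift in goal tool",(G.T@(t-p)*1000).round(1),"rotvec",R.from_matrix(Rm.T@G).as_rotvec().round(3))
E
python3 - <<'E'
from h import *
np.set_printoptions(suppress=True)
goto(0,-.189,.15,1);goto(0,-.189,.15,-1)
E
```

```text
t 0.7 p [ 0.1941 -0.5941  0.2314] local mm [-328.9 -652.1] F loc [ 0.1 -0.7  0.9] grip 1.0
tool axes cols
 [[ 0.     0.311 -0.951]
 [-0.    -0.951 -0.311]
 [-1.     0.    -0.   ]] 
shift in current tool [  81.3 -324.4 -466.2] shift in goal tool [  81.4  328.9 -463.1] rotvec [-1.225  0.    -0.   ]
t 0.7 p [ 0.1941 -0.5941  0.2314] local mm [-328.9 -652.1] F loc [ 0.1 -0.7  0.9] grip 1.0
tool axes cols
 [[ 0.     0.311 -0.951]
 [-0.    -0.951 -0.311]
 [-1.     0.    -0.   ]] 
shift in current tool [  81.3 -324.4 -466.2] shift in goal tool [  81.4 -328.9  463.1] rotvec [ 1.916 -0.    -0.   ]
```

```bash
python3 -m handwheel '0 -27 -39 0 0 0 0; 0 -27 -39 0 0 0 0; 0 -27 -39 0 0 0 0; 0 -27 -39 0 0 0 0; 0 -27 -39 0 0 0 0; 0 -27 -39 0 0 0 0; 0 -27 -39 0 0 0 0; 0 -27 -39 0 0 0 0' 20
python3 -m handwheel '0 0 0 -0.14 0 0 0; 0 0 0 -0.14 0 0 0; 0 0 0 -0.14 0 0 0; 0 0 0 -0.14 0 0 0; 0 0 0 -0.14 0 0 0; 0 0 0 -0.14 0 0 0; 0 0 0 -0.14 0 0 0; 0 0 0 -0.14 0 0 0'
python3 - <<'E'
from h import *
np.set_printoptions(suppress=True)
goto(0,-.189,.15,1)
E
```

```text
clock: 1.5
position: [0.4245, -0.2902, 0.2317]
ee_rot: [0.698, 0.111, -0.698, 0.111]
ft_force: [0.5, -0.2, 0.1]
grip_width: -0.003
clock: 2.3
position: [0.4236, -0.2919, 0.2314]
ee_rot: [-0.531, -0.467, 0.531, -0.467]
ft_force: [-0.6, 0.0, -0.5]
grip_width: -0.006
t 2.3 p [ 0.4236 -0.2919  0.2314] local mm [-108.5 -343.2] F loc [-0.6 -0.  -0.5] grip -0.01
tool axes cols
 [[ 0.     0.992 -0.129]
 [-0.    -0.129 -0.992]
 [-1.     0.     0.   ]] 
shift in current tool [  81.4   92.6 -164.2] shift in goal tool [  81.4  108.5 -154.2] rotvec [-0.1  0.  -0. ]
```

```bash
python3 -m handwheel '0 0 0 -0.1 0 0 0; 20 27 -38.5 0 0 0 0; 20 27 -38.5 0 0 0 0; 20 27 -38.5 0 0 0 0; 20 27 -38.5 0 0 0 0; 0 0 0 0 0 0 0; 0 0 0 0 0 0 0'
python3 - <<'E'
from h import *
np.set_printoptions(suppress=True)
goto(0,-.189,.044,1)
o=manip.get_obs();c=cams.camera("wrist");cv2.imwrite("pics/w1.png",c["color"])
c=cams.camera("top");cv2.imwrite("pics/t1.png",cv2.resize(c["color"][145:285,200:400],None,fx=4,fy=4,interpolation=cv2.INTER_CUBIC))
E
```

```text
clock: 3.0
position: [0.5347, -0.1439, 0.1525]
ee_rot: [-0.508, -0.492, 0.508, -0.491]
ft_force: [-0.5, -1.1, -0.2]
grip_width: -0.0
t 3.0 p [ 0.5347 -0.1439  0.1525] local mm [  -1.9 -191.9] F loc [-0.5 -1.1 -0.2] grip -0.0
tool axes cols
 [[-0.001  0.999 -0.033]
 [ 0.001 -0.033 -0.999]
 [-1.    -0.001 -0.001]] 
shift in current tool [108.5   1.9  -2.8] shift in goal tool [108.5   1.9  -2.9] rotvec [-0.003 -0.001  0.001]
```

View pics/w1.png

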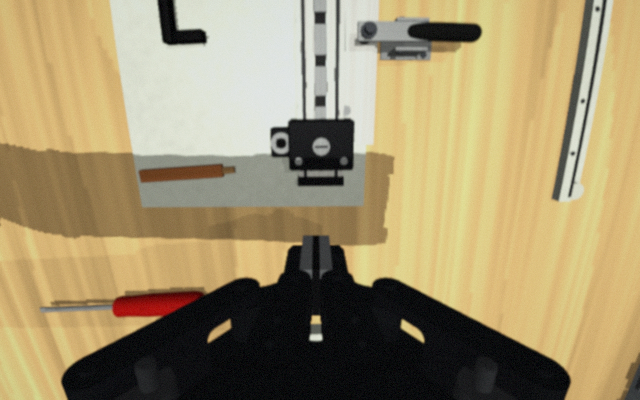

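View pics/t1.png

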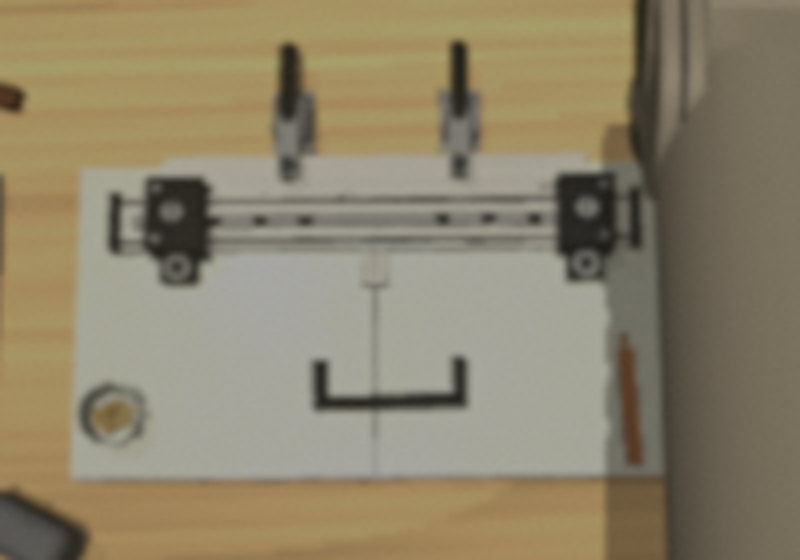

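In the wrist picture the right guide's cap is at (321,146), its bush at (280,142), and the shut fingertips are in line with the rail at (316,245). I'll cross-check the guide position against the wrist camera.

```bash
python3 - <<'E'
from h import *
np.set_printoptions(suppress=True)
o=manip.get_obs();c=cams.camera("wrist");P=wpose(c,o)
for n,uv,z in(("cap",(321,146),.065),("bush",(280,142),.038),("outer edge top",(321,168),.059),("endcap",(321,181),.033),("notches",(320,101),.032),("n2",(320,60),.032),("n3",(320,17),.032)):
    w=pix2w(c,[uv],z,P)[0]; print(n,w[:2].round(4),((w[:2]-JIG)@Rz[:2,:2]*1000).round(1))
E
python3 -m handwheel '36 2 -1 0 0 0 0; 36 0 -1 0 0 0 0; 30 0 0 0 0 0 0; 6 0 0 0 0 0 0; 0 0 0 0 0 0 0; 0 0 0 0 0 0 0'
python3 - <<'E'
from h import *
st()
c=cams.camera("wrist");cv2.imwrite("pics/w2.png",c["color"])
E
```

```text
cap [ 0.5404 -0.1015] [   2.7 -149.4]
bush [ 0.5057 -0.1001] [ -32.1 -149. ]
outer edge top [ 0.54   -0.1199] [   2.7 -167.8]
endcap [ 0.5399 -0.1371] [   3.2 -185. ]
notches [ 0.5413 -0.0675] [   2.5 -115.4]
n2 [ 0.5423 -0.035 ] [  2.5 -82.9]
n3 [ 0.5433 -0.0029] [  2.6 -50.7]
clock: 3.75
position: [0.5376, -0.1438, 0.0469]
ee_rot: [0.509, 0.49, -0.509, 0.492]
ft_force: [0.9, 0.3, -0.1]
grip_width: -0.001
t 3.75 p [ 0.5376 -0.1438  0.0469] local mm [   1.1 -191.8] F loc [ 0.9  0.3 -0.1] grip -0.0
```

View pics/w2.png

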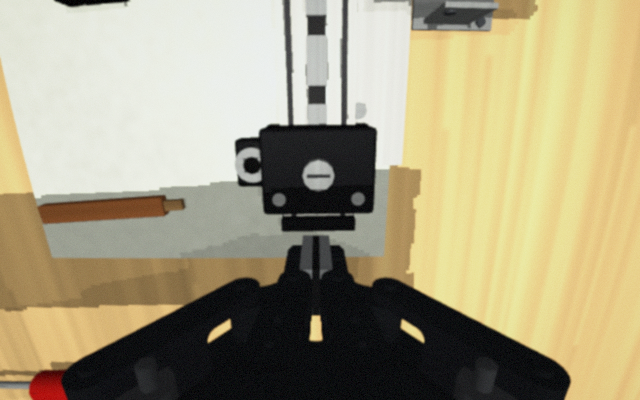

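The wrist picture shows the shut tips centred on the guide's outer face, just beyond the end cap. The wrist and top cameras differ by about 3 mm along the rail, so I'll let contact and the clicks settle it. Pushing now, gently.

```bash
for i in 1; do python3 -m handwheel '0 0 -2 0 0 0 0; 0 0 -2 0 0 0 0; 0 0 -2 0 0 0 0; 0 0 -2 0 0 0 0'
python3 -c "from h import *;st()"
python3 -m handwheel '0 0 -2 0 0 0 0; 0 0 -2 0 0 0 0; 0 0 0 0 0 0 0'
python3 -c "from h import *;st()"
python3 -m handwheel '0 0 -2 0 0 0 0; 0 0 -2 0 0 0 0; 0 0 0 0 0 0 0'
python3 -c "from h import *;st()"; done
```

```text
clock: 4.2
position: [0.537, -0.1348, 0.0453]
ee_rot: [0.509, 0.491, -0.509, 0.491]
ft_force: [0.1, 0.1, -0.4]
grip_width: -0.003
t 4.2 p [ 0.537  -0.1348  0.0453] local mm [   0.2 -182.8] F loc [ 0.1  0.1 -0.4] grip -0.0
clock: 4.5
position: [0.537, -0.1307, 0.045]
ee_rot: [0.509, 0.491, -0.509, 0.491]
ft_force: [0.9, -0.2, 1.1]
grip_width: -0.001
t 4.5 p [ 0.537  -0.1307  0.045 ] local mm [ 1.000e-01 -1.786e+02] F loc [ 0.9 -0.2  1.1] grip -0.0
clock: 4.8
position: [0.5371, -0.1268, 0.045]
ee_rot: [0.509, 0.491, -0.509, 0.491]
ft_force: [0.2, -0.0, 0.4]
grip_width: 0.001
t 4.8 p [ 0.5371 -0.1268  0.045 ] local mm [ 1.000e-01 -1.748e+02] F loc [ 0.2 -0.   0.4] grip 0.0
```

```bash
for i in 1; do python3 -m handwheel '0 0 -2 0 0 0 0; 0 0 -2 0 0 0 0'
python3 -c "from h import *;st()"
python3 -m handwheel '0 0 -2 0 0 0 0; 0 0 -2 0 0 0 0'
python3 -c "from h import *;st()
c=cams.camera('wrist');cv2.imwrite('pics/w3.png',c['color'])"; done
```

```text
clock: 5.0
position: [0.5372, -0.1234, 0.045]
ee_rot: [-0.509, -0.491, 0.509, -0.491]
ft_force: [-1.4, -2.1, 1.4]
grip_width: 0.001
t 5.0 p [ 0.5372 -0.1234  0.045 ] local mm [ 1.000e-01 -1.714e+02] F loc [-1.4 -2.1  1.4] grip 0.0
clock: 5.2
position: [0.5374, -0.119, 0.0451]
ee_rot: [-0.509, -0.491, 0.509, -0.491]
ft_force: [-0.9, -1.9, -0.4]
grip_width: 0.002
t 5.2 p [ 0.5374 -0.119   0.0451] local mm [ 1.00e-01 -1.67e+02] F loc [-0.9 -1.9 -0.4] grip 0.0
```

View pics/w3.png

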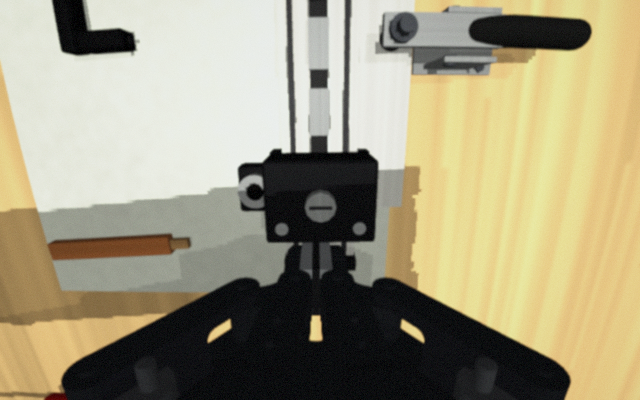

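The pads touch the face and the guide slides at about 2 N. Its cap is at (320,207), with notch marks at rows 78 and 8. Next I'll find the TCP-to-bush offset, using the notch marks as the reference.

```bash
python3 - <<'E'
from h import *
np.set_printoptions(suppress=True)
o,Rm,p=st();c=cams.camera("wrist");P=wpose(c,o)
for n,uv,z in(("cap",(320.5,207),.065),("bush",(253,191),.038),("n112",(319,143),.032),("n80",(319,78.5),.032),("n48",(318,8),.032)):
    w=pix2w(c,[uv],z,P)[0]; print(n,w[:2].round(4),((w[:2]-JIG)@Rz[:2,:2]*1000).round(1))
E
```

```text
t 5.25 p [ 0.5374 -0.1184  0.045 ] local mm [   0.1 -166.4] F loc [-0.  -0.3 -0. ] grip 0.0
cap [ 0.5409 -0.0866] [   2.7 -134.4]
bush [ 0.506  -0.0857] [ -32.2 -134.6]
n112 [ 0.5414 -0.0627] [   2.4 -110.5]
n80 [ 0.5423 -0.0311] [  2.5 -79. ]
n48 [0.5429 0.0003] [  2.1 -47.6]
```

```bash
s(){ python3 -c "from h import *;st()"; }
python3 -m handwheel '0 0 -2 0 0 0 0; 0 0 -2 0 0 0 0; 0 0 -2 0 0 0 0; 0 0 -2 0 0 0 0; 0 0 -2 0 0 0 0; 0 0 -2 0 0 0 0; 0 0 -2 0 0 0 0; 0 0 -2 0 0 0 0' >/dev/null;s
python3 -m handwheel '0 0 -2 0 0 0 0' >/dev/null;s
python3 -m handwheel '0 0 -2 0 0 0 0' >/dev/null;s
python3 -m handwheel '0 0 -1 0 0 0 0' >/dev/null;s
python3 -m handwheel '0 0 -1 0 0 0 0' >/dev/null;s
python3 -m handwheel '0 0 -1 0 0 0 0' >/dev/null;s
python3 -m handwheel '0 0 -1 0 0 0 0' >/dev/null;s
python3 -m handwheel '0 0 -1 0 0 0 0' >/dev/null;s
python3 -m handwheel '0 0 -1 0 0 0 0' >/dev/null;s
```

```text
t 6.1 p [ 0.5379 -0.1029  0.045 ] local mm [   0.2 -150.9] F loc [-0.3 -2.7  0.3] grip -0.0
t 6.2 p [ 0.538  -0.1008  0.045 ] local mm [   0.2 -148.8] F loc [-1.7 -0.3  0.6] grip 0.0
t 6.3 p [ 0.5382 -0.0984  0.045 ] local mm [   0.4 -146.3] F loc [ 0.5  0.5 -0.1] grip 0.0
t 6.4 p [ 0.5383 -0.0973  0.0451] local mm [   0.4 -145.2] F loc [-0.   0.5 -0.9] grip 0.0
t 6.5 p [ 0.5383 -0.0966  0.045 ] local mm [   0.4 -144.6] F loc [-0.4 -0.5  0.2] grip 0.0
t 6.6 p [ 0.5383 -0.0959  0.045 ] local mm [   0.3 -143.8] F loc [-0.3 -0.2 -1.1] grip -0.0
t 6.7 p [ 0.5383 -0.0955  0.045 ] local mm [   0.3 -143.5] F loc [-0.2 -3.5 -0.1] grip 0.0
t 6.8 p [ 0.5382 -0.0953  0.045 ] local mm [   0.3 -143.2] F loc [-0.1 -6.9 -0.2] grip -0.0
t 6.9 p [ 0.5383 -0.0951  0.0451] local mm [   0.3 -143. ] F loc [ 0.3 -8.6 -0.7] grip 0.0
```

The guide snapped into the 112 notch: the force dropped at TCP −148.8 and contact returned at about −143.6, so the offset is 31.6 mm. I'll push on through it.

```bash
s(){ python3 -c "from h import *;st()"; }
for i in 1 2 3 4; do :; done
python3 -m handwheel '0 0 -1 0 0 0 0' >/dev/null;s
python3 -m handwheel '0 0 -1 0 0 0 0' >/dev/null;s
python3 -m handwheel '0 0 -1 0 0 0 0' >/dev/null;s
python3 -m handwheel '0 0 -1 0 0 0 0' >/dev/null;s
python3 -m handwheel '0 0 -1 0 0 0 0' >/dev/null;s
```

```text
t 7.0 p [ 0.5382 -0.0948  0.0451] local mm [   0.3 -142.7] F loc [ -0.9 -10.   -0. ] grip 0.0
t 7.1 p [ 0.5383 -0.0937  0.0451] local mm [   0.3 -141.6] F loc [-0.6 -8.  -0.4] grip 0.0
t 7.2 p [ 0.5383 -0.0919  0.0451] local mm [   0.3 -139.9] F loc [ 0.2 -5.3  0.5] grip 0.0
t 7.3 p [ 0.5384 -0.0899  0.0451] local mm [   0.3 -137.9] F loc [ 0.7 -2.2  0.3] grip 0.0
t 7.4 p [ 0.5385 -0.0882  0.045 ] local mm [   0.3 -136.1] F loc [-0.1 -2.6 -0.3] grip -0.0
```

```bash
s(){ python3 -c "from h import *;st()"; }
python3 -m handwheel '0 0 -2 0 0 0 0; 0 0 -2 0 0 0 0; 0 0 -2 0 0 0 0; 0 0 -2 0 0 0 0; 0 0 -2 0 0 0 0; 0 0 -2 0 0 0 0; 0 0 -2 0 0 0 0; 0 0 -2 0 0 0 0' >/dev/null;s
python3 -m handwheel '0 0 -2 0 0 0 0;0 0 -2 0 0 0 0' >/dev/null;s
python3 -m handwheel '0 0 -1 0 0 0 0; 0 0 -1 0 0 0 0; 0 0 -1 0 0 0 0' >/dev/null;s
python3 -m handwheel '0 0 -1 0 0 0 0; 0 0 -1 0 0 0 0' >/dev/null;s
python3 -m handwheel '0 0 -1 0 0 0 0; 0 0 -1 0 0 0 0' >/dev/null;s
python3 -m handwheel '0 0 -1 0 0 0 0' >/dev/null;s
python3 -m handwheel '0 0 -1 0 0 0 0' >/dev/null;s
python3 -m handwheel '0 0 -1 0 0 0 0' >/dev/null;s
```

```text
t 8.2 p [ 0.539 -0.072  0.045] local mm [   0.3 -119.9] F loc [-1.7 -2.8  1.7] grip 0.0
t 8.4 p [ 0.5393 -0.0676  0.045 ] local mm [   0.5 -115.5] F loc [-0.1 -0.1 -0.6] grip 0.0
t 8.7 p [ 0.5394 -0.0648  0.0451] local mm [   0.5 -112.8] F loc [-0.2 -0.3 -0. ] grip 0.0
t 8.9 p [ 0.5394 -0.0635  0.0451] local mm [   0.5 -111.4] F loc [-1.5 -4.2 -0.1] grip 0.0
t 9.1 p [ 0.5394 -0.0631  0.0451] local mm [   0.5 -111. ] F loc [-0.1 -9.1  0.9] grip 0.0
t 9.2 p [ 0.5394 -0.0628  0.0451] local mm [   0.5 -110.7] F loc [-0.2 -9.8 -0.6] grip 0.0
t 9.3 p [ 0.5394 -0.0617  0.0451] local mm [   0.5 -109.6] F loc [-0.7 -7.5  1. ] grip -0.0
t 9.4 p [ 0.5395 -0.06    0.0451] local mm [   0.5 -107.9] F loc [ 0.5 -4.1  0.1] grip 0.0
```

```bash
s(){ python3 -c "from h import *;st()"; }
python3 -m handwheel '0 0 -2 0 0 0 0; 0 0 -2 0 0 0 0; 0 0 -2 0 0 0 0; 0 0 -2 0 0 0 0; 0 0 -2 0 0 0 0; 0 0 -2 0 0 0 0; 0 0 -2 0 0 0 0; 0 0 -2 0 0 0 0' >/dev/null;s
python3 -m handwheel '0 0 -2 0 0 0 0' >/dev/null;s
python3 -m handwheel '0 0 -1 0 0 0 0;0 0 -1 0 0 0 0' >/dev/null;s
python3 -m handwheel '0 0 -1 0 0 0 0' >/dev/null;s
python3 -m handwheel '0 0 -1 0 0 0 0' >/dev/null;s
```

```text
t 10.2 p [ 0.54   -0.0419  0.045 ] local mm [  0.5 -89.9] F loc [-1.9 -2.8  1.4] grip 0.0
t 10.3 p [ 0.5401 -0.04    0.045 ] local mm [  0.5 -87.9] F loc [-0.4 -2.8  0.4] grip 0.0
t 10.5 p [ 0.5402 -0.038   0.045 ] local mm [  0.6 -85.9] F loc [-1.4 -1.7  1.1] grip -0.0
t 10.6 p [ 0.5403 -0.037   0.045 ] local mm [  0.6 -84.9] F loc [-0.5 -1.4  1. ] grip -0.01
t 10.7 p [ 0.5404 -0.0358  0.045 ] local mm [  0.6 -83.8] F loc [-0.2 -1.1 -1.1] grip 0.0
```

```bash
s(){ python3 -c "from h import *;st()"; }
python3 -m handwheel '0 0 -1 0 0 0 0' >/dev/null;s
python3 -m handwheel '0 0 -1 0 0 0 0' >/dev/null;s
python3 -m handwheel '0 0 -1 0 0 0 0;0 0 0 0 0 0 0' >/dev/null;s
python3 -m handwheel '0 0 0 0 0 0 0' >/dev/null;s
```

```text
t 10.8 p [ 0.5405 -0.0347  0.045 ] local mm [  0.7 -82.6] F loc [-0.   0.6  0.2] grip 0.0
t 10.9 p [ 0.5406 -0.0337  0.0451] local mm [  0.8 -81.6] F loc [ 0.2 -0.1 -0.8] grip -0.0
t 11.1 p [ 0.5405 -0.0328  0.0451] local mm [  0.7 -80.7] F loc [-0.7  0.2  0.3] grip 0.0
t 11.2 p [ 0.5405 -0.0331  0.045 ] local mm [  0.7 -81. ] F loc [ 0.1  0.  -0.8] grip -0.0
```

```bash
s(){ python3 -c "from h import *;st()"; }
python3 -m handwheel '0 0 -1 0 0 0 0' >/dev/null;s
python3 -m handwheel '0 0 -1 0 0 0 0' >/dev/null;s
python3 -m handwheel '0 0 -0.5 0 0 0 0' >/dev/null;s
```

```text
t 11.3 p [ 0.5405 -0.0323  0.045 ] local mm [  0.6 -80.2] F loc [ 1.  -1.1  0.1] grip 0.0
t 11.4 p [ 0.5405 -0.0315  0.045 ] local mm [  0.6 -79.4] F loc [ 0.3 -4.2 -0.2] grip 0.0
t 11.5 p [ 0.5405 -0.0314  0.045 ] local mm [  0.6 -79.3] F loc [ 0.6 -4.7  0.3] grip -0.0
```

The right guide is seated in notch 48: it holds elastically at −79.4, exactly 64 mm from the first notch. Backing off, rising and crossing to the left side.

```bash
python3 -m handwheel '0 0 6 0 0 0 0; 0 0 8 0 0 0 0; -40 0 0 0 0 0 0; -40 0 0 0 0 0 0; -10 0 -45 0 0 0 0; 0 0 -48 0 0 0 0; 0 0 -48 0 0 0 0; 0 0 -48 0 0 0 0'
python3 -m handwheel '0 0 -48 0 0 0 0; 0 0 -40 0 0 0 0; 0 0 0 0 0 0 0; 0 0 0 0 0 0 0'
python3 - <<'E'
from h import *
np.set_printoptions(suppress=True)
goto(0.001,.186,.045)
o=manip.get_obs();c=cams.camera("wrist");cv2.imwrite("pics/w4.png",c["color"])
c=cams.camera("top");cv2.imwrite("pics/t4.png",cv2.resize(c["color"][145:285,200:400],None,fx=4,fy=4,interpolation=cv2.INTER_CUBIC))
E
```

```text
clock: 12.3
position: [0.5468, 0.1453, 0.1354]
ee_rot: [0.509, 0.491, -0.509, 0.491]
ft_force: [1.6, -0.5, 0.2]
grip_width: 0.003
clock: 12.7
position: [0.5495, 0.2328, 0.1347]
ee_rot: [-0.508, -0.492, 0.508, -0.491]
ft_force: [-0.1, -1.2, -1.0]
grip_width: 0.0
t 12.7 p [0.5495 0.2328 0.1347] local mm [  1.8 185.1] F loc [-0.  -1.2 -1. ] grip 0.0
tool axes cols
 [[-0.001  0.999 -0.033]
 [ 0.    -0.033 -0.999]
 [-1.    -0.001 -0.   ]] 
shift in current tool [89.7 -0.8 -0.9] shift in goal tool [89.7 -0.8 -0.9] rotvec [-0.004 -0.     0.001]
```

View pics/w4.png

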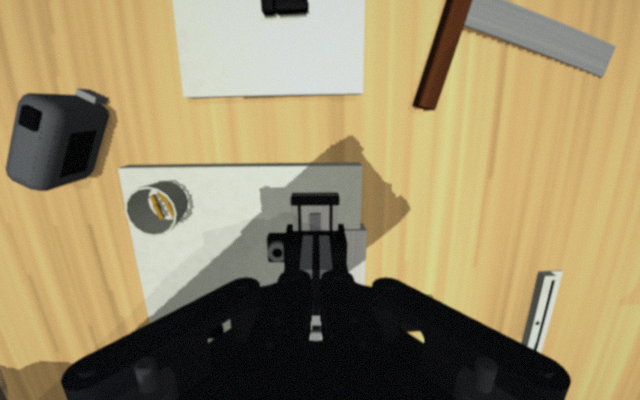

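View pics/t4.png

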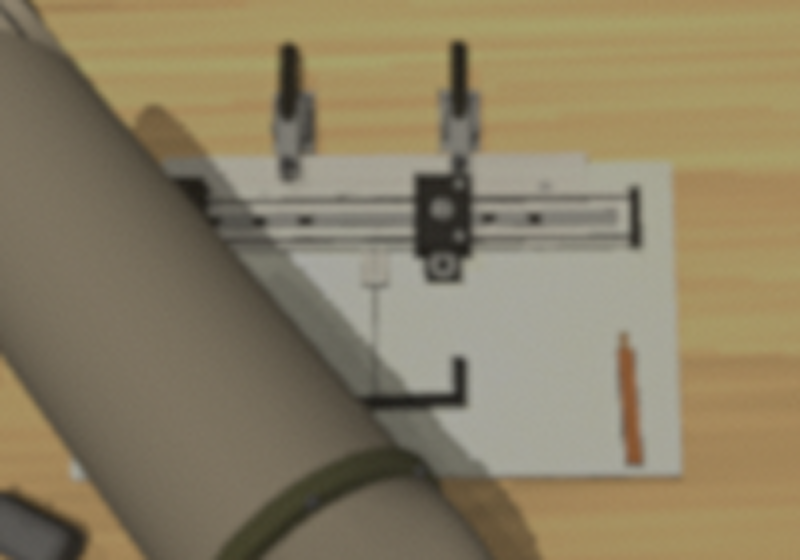

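The top picture shows the right bush at (442,265), level with its third notch mark. The tips are above the gap between the left guide and its end cap, so I'll go down and push.

```bash
s(){ python3 -c "from h import *;st()"; }
python3 -m handwheel '36 0 0 0 0 0 0; 36 0 0 0 0 0 0; 15 0 0 0 0 0 0; 2 0 0 0 0 0 0; 0 0 0 0 0 0 0';s
python3 -m handwheel '0 0 2 0 0 0 0;0 0 2 0 0 0 0;0 0 2 0 0 0 0;0 0 2 0 0 0 0' >/dev/null;s
python3 -m handwheel '0 0 2 0 0 0 0;0 0 2 0 0 0 0;0 0 2 0 0 0 0;0 0 2 0 0 0 0' >/dev/null;s
python3 -m handwheel '0 0 2 0 0 0 0;0 0 2 0 0 0 0' >/dev/null;s
python3 -m handwheel '0 0 2 0 0 0 0;0 0 2 0 0 0 0' >/dev/null;s
```

```text
clock: 13.3
position: [0.5504, 0.2319, 0.0469]
ee_rot: [0.509, 0.491, -0.509, 0.491]
ft_force: [0.6, -0.1, 0.3]
grip_width: -0.002
t 13.3 p [0.5504 0.2319 0.0469] local mm [  2.7 184.1] F loc [ 0.6 -0.1  0.3] grip -0.0
t 13.7 p [0.5497 0.224  0.0466] local mm [  2.3 176.3] F loc [ 0.5 -0.1 -0.8] grip -0.0
t 14.1 p [0.5491 0.216  0.046 ] local mm [  1.9 168.2] F loc [-0.1  0.5  0.7] grip 0.0
t 14.3 p [0.549  0.2126 0.046 ] local mm [  1.9 164.8] F loc [ 1.4  2.6 -1.3] grip -0.0
t 14.5 p [0.5488 0.2084 0.046 ] local mm [  1.9 160.6] F loc [ 0.9  3.6 -1.3] grip 0.0
```

```bash
s(){ python3 -c "from h import *;st()"; }
python3 -m handwheel '0 0 2 0 0 0 0;0 0 2 0 0 0 0;0 0 2 0 0 0 0;0 0 2 0 0 0 0' >/dev/null;s
python3 -m handwheel '0 0 2 0 0 0 0' >/dev/null;s
for_=1; python3 -m handwheel '0 0 2 0 0 0 0' >/dev/null;s
python3 -m handwheel '0 0 1 0 0 0 0' >/dev/null;s
python3 -m handwheel '0 0 1 0 0 0 0' >/dev/null;s
python3 -m handwheel '0 0 1 0 0 0 0' >/dev/null;s
python3 -m handwheel '0 0 1 0 0 0 0' >/dev/null;s
python3 -m handwheel '0 0 1 0 0 0 0' >/dev/null;s
python3 -m handwheel '0 0 1 0 0 0 0' >/dev/null;s
python3 -m handwheel '0 0 1 0 0 0 0' >/dev/null;s
```

```text
t 14.9 p [0.5486 0.2001 0.046 ] local mm [  1.9 152.3] F loc [ 0.7  3.2 -1.2] grip 0.0
t 15.0 p [0.5486 0.1981 0.0461] local mm [  1.9 150.3] F loc [ 0.9  3.  -1. ] grip 0.0
t 15.1 p [0.5485 0.196  0.046 ] local mm [  1.9 148.2] F loc [ 0.4  0.8 -0.3] grip -0.0
t 15.2 p [0.5484 0.1945 0.046 ] local mm [  1.9 146.7] F loc [0.5 1.1 0. ] grip 0.0
t 15.3 p [0.5484 0.1937 0.046 ] local mm [  1.8 146. ] F loc [ 0.7 -0.7 -0.4] grip -0.0
t 15.4 p [0.5483 0.1928 0.046 ] local mm [  1.8 145. ] F loc [-0.5 -0.1  0.3] grip 0.0
t 15.5 p [0.5482 0.1919 0.0459] local mm [  1.7 144.1] F loc [-0.1 -0.1  0.4] grip 0.0
t 15.6 p [0.5482 0.191  0.046 ] local mm [  1.8 143.2] F loc [ 1.  -0.4  1.2] grip -0.0
t 15.7 p [0.5482 0.1902 0.046 ] local mm [  1.8 142.4] F loc [ 0.1  3.1 -0.8] grip 0.0
t 15.8 p [0.5481 0.1901 0.0461] local mm [  1.7 142.3] F loc [ 1.8  5.4 -2.1] grip -0.0
```

The left guide is in the 112 notch (contact at about 142.5). Pushing through it, then on through 80.

```bash
s(){ python3 -c "from h import *;st()"; }
python3 -m handwheel '0 0 1 0 0 0 0' >/dev/null;s
python3 -m handwheel '0 0 1 0 0 0 0' >/dev/null;s
python3 -m handwheel '0 0 1 0 0 0 0' >/dev/null;s
python3 -m handwheel '0 0 1 0 0 0 0' >/dev/null;s
python3 -m handwheel '0 0 1 0 0 0 0' >/dev/null;s
```

```text
t 15.9 p [0.5481 0.1898 0.0461] local mm [  1.7 142. ] F loc [ 1.3  8.3 -4.7] grip 0.0
t 16.0 p [0.5481 0.1895 0.0462] local mm [  1.7 141.7] F loc [ 1.9  9.7 -5.3] grip 0.0
t 16.1 p [0.5481 0.1888 0.0461] local mm [  1.7 141. ] F loc [ 2.4  7.2 -5.1] grip -0.0
t 16.2 p [0.548  0.1873 0.0461] local mm [  1.7 139.5] F loc [ 0.7  6.2 -2.5] grip 0.0
t 16.3 p [0.548  0.1854 0.0461] local mm [  1.7 137.6] F loc [ 1.   3.5 -1.9] grip 0.0
```

```bash
s(){ python3 -c "from h import *;st()"; }
python3 -m handwheel '0 0 2 0 0 0 0; 0 0 2 0 0 0 0; 0 0 2 0 0 0 0; 0 0 2 0 0 0 0; 0 0 2 0 0 0 0; 0 0 2 0 0 0 0; 0 0 2 0 0 0 0; 0 0 2 0 0 0 0' >/dev/null;s
python3 -m handwheel '0 0 2 0 0 0 0;0 0 2 0 0 0 0' >/dev/null;s
python3 -m handwheel '0 0 1 0 0 0 0; 0 0 1 0 0 0 0; 0 0 1 0 0 0 0' >/dev/null;s
python3 -m handwheel '0 0 1 0 0 0 0; 0 0 1 0 0 0 0' >/dev/null;s
python3 -m handwheel '0 0 1 0 0 0 0; 0 0 1 0 0 0 0' >/dev/null;s
python3 -m handwheel '0 0 1 0 0 0 0' >/dev/null;s
python3 -m handwheel '0 0 1 0 0 0 0' >/dev/null;s
python3 -m handwheel '0 0 1 0 0 0 0' >/dev/null;s
```

```text
t 17.1 p [0.5476 0.168  0.046 ] local mm [  1.8 120.3] F loc [ 1.2  2.2 -0.8] grip 0.0
t 17.3 p [0.5474 0.164  0.046 ] local mm [  1.8 116.2] F loc [ 1.4  2.  -1. ] grip -0.0
t 17.6 p [0.5471 0.1608 0.0459] local mm [  1.5 113. ] F loc [0.5 0.4 0. ] grip 0.0
t 17.8 p [0.5471 0.1591 0.046 ] local mm [  1.6 111.3] F loc [-0.3  0.4  0.1] grip 0.0
t 18.0 p [0.5471 0.1581 0.0461] local mm [  1.6 110.3] F loc [ 0.9  4.9 -2.5] grip -0.0
t 18.1 p [0.547  0.1578 0.0461] local mm [  1.6 110. ] F loc [ 1.5  8.  -3.6] grip -0.0
t 18.2 p [0.547  0.1576 0.0461] local mm [  1.6 109.8] F loc [ 0.9 10.3 -6.1] grip 0.0
t 18.3 p [0.5469 0.1568 0.0461] local mm [  1.5 109. ] F loc [ 2.2  8.5 -4.2] grip 0.01
```

```bash
s(){ python3 -c "from h import *;st()"; }
python3 -m handwheel '0 0 1 0 0 0 0; 0 0 1 0 0 0 0; 0 0 2 0 0 0 0; 0 0 2 0 0 0 0; 0 0 2 0 0 0 0; 0 0 2 0 0 0 0; 0 0 2 0 0 0 0; 0 0 2 0 0 0 0' >/dev/null;s
python3 -m handwheel '0 0 2 0 0 0 0; 0 0 2 0 0 0 0' >/dev/null;s
python3 -m handwheel '0 0 1 0 0 0 0;0 0 1 0 0 0 0' >/dev/null;s
python3 -m handwheel '0 0 1 0 0 0 0' >/dev/null;s
python3 -m handwheel '0 0 1 0 0 0 0' >/dev/null;s
```

```text
t 19.1 p [0.5465 0.1399 0.046 ] local mm [ 1.6 92.1] F loc [ 2.1  3.  -0.9] grip -0.0
t 19.3 p [0.5464 0.1361 0.046 ] local mm [ 1.6 88.3] F loc [ 0.9  2.2 -1.1] grip -0.0
t 19.5 p [0.5464 0.1341 0.0461] local mm [ 1.6 86.3] F loc [ 1.2  2.3 -1.2] grip -0.0
t 19.6 p [0.5463 0.1332 0.0461] local mm [ 1.6 85.4] F loc [ 0.6  2.5 -1.2] grip -0.0
t 19.7 p [0.5463 0.1322 0.0461] local mm [ 1.6 84.4] F loc [ 2.   1.7 -0.1] grip 0.0
```

```bash
s(){ python3 -c "from h import *;st()"; }
for_=; python3 -m handwheel '0 0 1 0 0 0 0' >/dev/null;s
python3 -m handwheel '0 0 1 0 0 0 0' >/dev/null;s
python3 -m handwheel '0 0 1 0 0 0 0' >/dev/null;s
python3 -m handwheel '0 0 1 0 0 0 0' >/dev/null;s
python3 -m handwheel '0 0 1 0 0 0 0' >/dev/null;s
```

```text
t 19.8 p [0.5462 0.131  0.046 ] local mm [ 1.5 83.2] F loc [-0.2  1.2 -0.5] grip 0.0
t 19.9 p [0.546  0.1298 0.046 ] local mm [ 1.4 82. ] F loc [0.2 1.  0.2] grip 0.0
t 20.0 p [0.5459 0.1288 0.0459] local mm [ 1.3 80.9] F loc [ 0.7 -0.6 -0.6] grip 0.0
t 20.1 p [0.5459 0.1279 0.0459] local mm [ 1.3 80. ] F loc [ 0.3 -0.1  0.1] grip -0.0
t 20.2 p [0.5459 0.1269 0.0459] local mm [ 1.4 79.1] F loc [ 0.3 -0.1 -0.2] grip -0.0
```

```bash
s(){ python3 -c "from h import *;st()"; }
python3 -m handwheel '0 0 0.5 0 0 0 0' >/dev/null;s
python3 -m handwheel '0 0 1 0 0 0 0' >/dev/null;s
python3 -m handwheel '0 0 0 0 0 0 0' >/dev/null;s
```

```text
t 20.3 p [0.5459 0.1265 0.046 ] local mm [ 1.4 78.7] F loc [0.1 0.3 0.4] grip 0.0
t 20.4 p [0.546  0.1262 0.046 ] local mm [ 1.4 78.4] F loc [ 0.9  3.6 -1.4] grip 0.0
t 20.5 p [0.546  0.1262 0.046 ] local mm [ 1.4 78.4] F loc [ 1.2  1.6 -1.2] grip 0.0
```

The left guide is seated, with contact at 78.4 against an expected 78.5. Retreating and clearing the view to check.

```bash
python3 -m handwheel '0 0 -6 0 0 0 0; 0 0 -8 0 0 0 0; -40 0 0 0 0 0 0; -40 0 0 0 0 0 0; -40 0 -20 0 0 0 0; -20 0 -45 0 0 0 0; 0 0 -48 0 0 0 0; 0 0 -48 0 0 0 0'
python3 -m handwheel '0 0 -48 0 0 0 0; 0 0 -48 0 0 0 0;0 0 -48 0 0 0 0; 0 0 0 0 0 0 0; 0 0 0 0 0 0 0'
python3 - <<'E'
from h import *
st()
c=cams.camera("top");cv2.imwrite("pics/t5.png",cv2.resize(c["color"][165:285,200:390],None,fx=4.2,fy=4.2,interpolation=cv2.INTER_CUBIC))
E
```

```text
clock: 21.3
position: [0.5524, 0.3027, 0.1872]
ee_rot: [0.51, 0.49, -0.508, 0.491]
ft_force: [0.5, 1.0, -0.2]
grip_width: -0.0
clock: 21.8
position: [0.5557, 0.4467, 0.1852]
ee_rot: [-0.508, -0.492, 0.508, -0.492]
ft_force: [0.4, -0.7, 0.1]
grip_width: -0.0
t 21.8 p [0.5557 0.4467 0.1852] local mm [  1.7 399. ] F loc [ 0.4 -0.7  0.1] grip -0.0
```

View pics/t5.png

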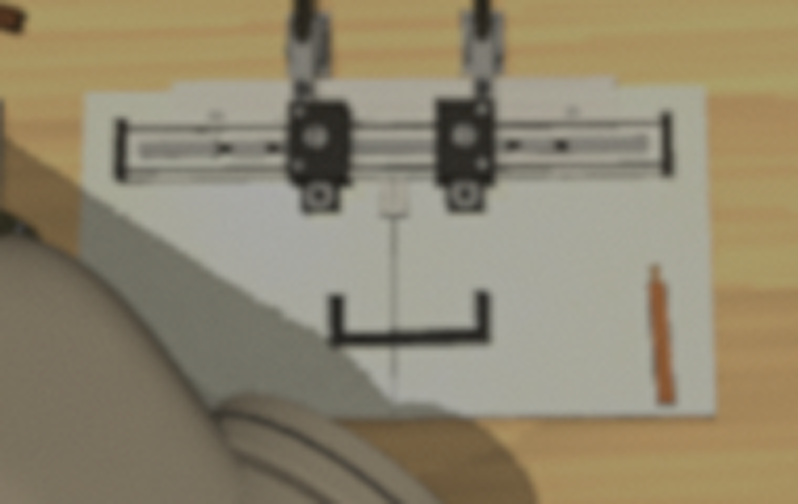

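The bushes are now at crop (319,195) and (464,193). That is 145 px, or about 95 mm apart by the earlier scale (429 px = 282 mm), and matches the third notch marks. The handle and pencil haven't moved, and the arm touches nothing.

```bash
python3 -c "
from workcell import hand_in
print(hand_in())"
```

```text
the job is handed in; nothing more can be done
None
```

The jig is set for the short handle (96 mm between feet), which is the one lying on the clamped drawer front. I pushed both guides inwards with the shut fingertips, through the 112 and 80 mm notches and into the 48 mm notches, then backed off and handed in at about 22 s.

- **Seating by force:** At every notch the push fell to about zero as the ball drew the guide in. The 112 and 80 notches then let go at about 10 N, the highest force I read. A light touch of about 4 N found both guides held 64 mm inward of their first notch, which is the right spacing for the 48 mm notch.
- **Last picture:** The bushes stand about 95 mm apart, in line with the 48 mm notch marks. The handle on the front and the pencil are where they started, and the arm was clear of everything.
- **Not checked:** The arm hid the screw tub in that last picture. I took no final picture of the other loose things, but the moves stayed well clear of them.
- **Disagreement:** The wrist and top cameras differed by about 3 mm along the rail, so I took the final positions from the clicks and the notch spacing.

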